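# Scrape chocolate scrap off the marble into the scrap tray

### The job

Take the orange sprung scraper from its rack and scrape all four broken pieces of chocolate off the marble slab into the metal scrap tray below the edge on the robot's right, then hang the scraper back in its rack the way it was. Whenever the blade pushes a piece along the slab, keep the blade sprung down on the marble by light pressure, but never press so hard that its spring bottoms out. For hygiene the gripper must not touch the chocolate, and the finished bar on the slab, the jar near the rack and the stack of moulds stay where they are.

Things in the scene. Friction and masses are not known exactly. Their poses are not given: they have to be found in the camera images.
- slab: Pale marble slab, 300 (x) by 340 (y) by 22 mm thick on feet, fixed. Origin: centre of its top face. The scrap tray hangs below its -y edge (y = -170 in this frame); z up. Its height above the table (95 to 105 mm) and its yaw vary.
- bin: Open aluminium scrap tray fixed under the slab's -y edge, outside 280 (x) by 150 (y) by 65 mm high, walls 4 mm, rim 25 mm below the slab's top. Origin: centre of its underside, 235 mm to -y, 30 mm to -x and 90 mm below the slab's origin; axes parallel to the slab's; its +y wall lies under the slab's edge.
- rack: White plastic scraper rack, fixed: base 110 (x) by 60 (y) mm and two upright walls 100 mm long (x), 6 mm thick, their tops 85 mm above the table, with an 18 mm wide slot along x between them, open at both ends. Origin: centre of the underside.
- scraper: Orange handle bar 130 (x) by 32 (y) by 34 (z) mm, gripped from above across y; 0.23 kg. Origin: centre of its flat underside, z up. A steel blade 150 (x) by 4 (y) mm stands straight down from it; its edge is 50 to 75 mm below the underside, a hidden setting to be felt. In the rack the blade hangs in the slot and the underside rests on the wall tops, 85 mm up.
- press (a joint): How far the scraper's blade is pushed up against its spring towards the handle, in m: 0 hanging free, 0.010 at the stop (spring bottomed). It begins to move at 2 N and takes 0.5 N more per mm (4.5 N at 5 mm, 7 N at the stop).
- chunk_a: Dark brown two-square piece of chocolate, 44 by 26 by 16 mm, loose on the slab. Origin: centre of its underside.
- chunk_b: Milk-brown lump of chocolate, 34 by 28 by 23 mm. Origin: centre of its underside.
- chunk_c: Dark brown broken lump, 36 by 26 by 22 mm. Origin: centre of its underside.
- chunk_d: White chocolate square, 30 by 30 by 16 mm. Origin: centre of its underside.
- good_bar: Finished milk chocolate bar, 46 (x) by 104 (y) by 12 mm, lying on the far (+x) strip of the slab; stays there. Origin: centre of its underside.
- tub: Brown jar with white lid, 70 mm across, 85 mm high, standing beside the rack; stays there. Origin: centre of its underside.
- moulds: Clear block of stacked praline moulds, 135 by 275 by 50 mm, to the right of the tray; stays there. Origin: centre of its underside.

How it is judged:
By the outcome, as a careful person would: the job done as asked, in the order asked, and still so for the second after the job is handed in, with the robot touching nothing.
It also fails if it takes over 67 s, if anything falls off the work surface, if the arm or the gripper's body presses on something with over 40 N, if the wrist force passes 120 N, or if a joint passes its speed limit or range.

### The arm

A 6-joint arm with a two-finger parallel gripper is mounted at the origin on the work surface. World frame = base frame: x ahead of the robot, y to its left, z up, the work surface at z = 0. Lengths are in mm, angles in rad, forces in N, time in s.
With the tool pointing down it reaches from about 275 to 750 mm from the base axis. Payload 10.2 kg.
Tool frame: the origin (TCP) lies on the centre line of the jaws, within the pads' length; the fingertips stand 25 mm ahead of it and the grasp point (between the pads) lies 6 mm ahead of it; z points along the fingers, y is the line along which they close (so a half turn about z gives the same grasp; the last joint's range is limited). The gripper opens to 85 mm and grips with 20 to 120 N. Pads are 22 mm wide; open, the fingers measure 114 mm over their backs; the gripper's body (76 mm by 85 mm) begins 54 mm behind the grasp point. The pads swing forward as they close: fully open they stand 13 mm farther back than shut.
Start: joints at [-1.526, 0.313, 1.498, -0, 1.331, -0.223], TCP at [138.907, -506.296, 256.294] pointing down, gripper open.
Joint ranges: [-2.94, 2.94], [-0.97, 2.17], [0.19, 2.56], [-1.23, 4.37], [0.02, 3.11], [-2.88, 2.88]. Speed limits (rad/s): [2.39, 2.39, 3.01, 3.14, 3.14, 3.14].

### API

Orientations are given as a unit quaternion [x, y, z, w].
In Python, from bench import * gives the robot as it stands.
- The arm moves only by the tool step_arm, never from a script. Its argument "increments" is a list of rows, each an object with "delta_pos": the shift along the tool's x, y, z in mm, a list of three; "spin": the turn about the tool's z in rad; "jaw": the closure, from 0 (fully open) to 1 (shut). A call has exactly 8 rows; each row is the pose to reach, as a shift and turn from the pose commanded when the call began, along the tool's axes at that moment; what a row does not reach only later rows make up. A row lasts 1/12 s, in which the tool goes at most 41.7 mm and 7.16 degrees, less where a joint would pass 70% of its speed; a pose out of reach is approached as far as the arm can. A call with a gripper value outside its range is refused whole. The fingers move at their own pace and stop on an object; "squeeze" is the grip in N (left out, the last holds). Time passes only in rows, so rows that repeat a pose let the fingers close, or fill a call up. It gives the time, the measured TCP pose, the force, the opening and the grip force at its end, in the units of the state.
- state(): the state, without advancing time (a new reading comes with each control period).
- grab_frame(name): name is "scene" or "side" or "wrist"; returns a dict with "img" (400x640x3 uint8, blue, green, red), "depth" (400x640 float32, mm along the optical axis (not along the pixel's ray), 0 where there is no reading), "mtx" (3x3 intrinsics, pixels), "xyz" and "rotation" of the camera in the world. Camera axes: x right, y down, z forward; pixel columns grow to the right and rows downward; lengths in mm; the calibration is good to about 2 mm. The wrist camera is an equidistant fisheye: a pixel r from the principal point sees the ray r / f radians off the axis. A picture is of the moment at which its call begins.
- close_job(): hands the job in; it is judged then, once.
The state is a dict: "t": time; "qpos": joint angles; "dq": joint speeds; "joint_efforts": joint torques, N m; "eef_pos": TCP position; "tcp_rot": TCP orientation; "force": force on the tool from outside, world axes, zero at the start; "wrist_torque": the same for the moment, N m; "finger_gap": finger opening in mm; "gripper_force": force on a finger pad.
Only numpy, scipy, OpenCV 4.12 (cv2) and the standard library are available. Lean on these libraries where they do the work, as an engineer would, in place of code of your own. Each camera call takes 0.05 s, during which the arm holds its last target. There are 200 camera calls.

## Working session

There is one attempt and no reset: what is moved stays moved. The work goes in short steps, Python scripts to look and compute and a tool call to move; the robot and the scene stay as the last step left them, time stands still between calls to the robot, and variables do not carry over. Pictures are saved under pics/ and viewed, at most 10 in all, crops included, and the job is handed in when it is done.

Besides the shell and the picture viewer there is one more tool, called after "Emit:" in YAML: its name, and indented under it one key for each argument. step_arm: Moves the arm, as the interface text tells. Its arguments: {"type":"object","properties":{"increments":{"type":"array","items":{"type":"object","properties":{"delta_pos":{"type":"array","items":{"type":"number"}},"spin":{"type":"number"},"jaw":{"type":"number"}}}},"squeeze":{"type":"number"}},"required":["increments"]}

```bash
mkdir -p pics; ls; python3 - <<'E'
from bench import *
import cv2,numpy as np
s=state(); print({k:np.round(v,3) for k,v in s.items()})
for n in ("scene","side"):
    f=grab_frame(n); cv2.imwrite(f"pics/{n}0.png",f["img"]); np.savez(f"{n}0.npz",**f)
    print(n,np.round(f["xyz"],1),np.round(f["rotation"],3).tolist(),f["mtx"].tolist())
E
```

```text
pics
{'t': np.float64(0.0), 'qpos': array([-1.526,  0.313,  1.498, -0.   ,  1.331, -0.223]), 'dq': array([-0.001, -0.   ,  0.   , -0.002, -0.   ,  0.002]), 'joint_efforts': array([ 0.0000e+00, -4.1227e+01, -2.5975e+01, -0.0000e+00,  4.0000e-03,
        0.0000e+00]), 'eef_pos': array([ 138.905, -506.057,  255.735]), 'tcp_rot': array([ 0.991,  0.134,  0.   , -0.001]), 'force': array([ 0.122, -0.052, -0.94 ]), 'wrist_torque': array([ 0.019,  0.047, -0.012]), 'gripper_force': np.float64(0.0), 'finger_gap': np.float64(85.502)}
scene [1824.  -111.5  878.4] [0.624, 0.61, -0.348, -0.342] [[435.74445510048014, 0.0, 319.8977175878751], [0.0, 435.74445510048014, 201.7047233937727], [0.0, 0.0, 1.0]]
side [ 10.6 654.5 745.7] [-0.282, 0.842, -0.439, 0.139] [[435.0777653197868, 0.0, 325.64517100061374], [0.0, 435.0777653197868, 199.22684548976787], [0.0, 0.0, 1.0]]
```

View pics/scene0.png

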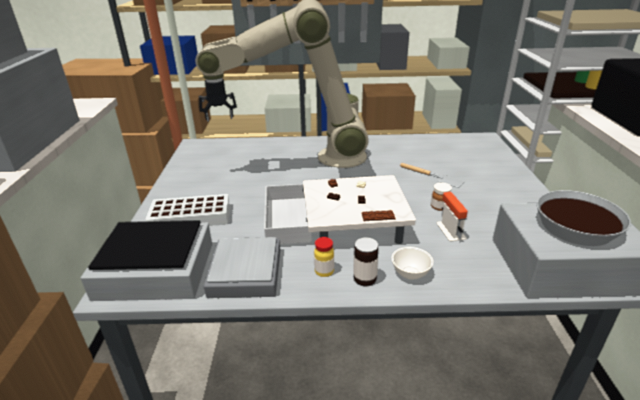

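View pics/side0.png

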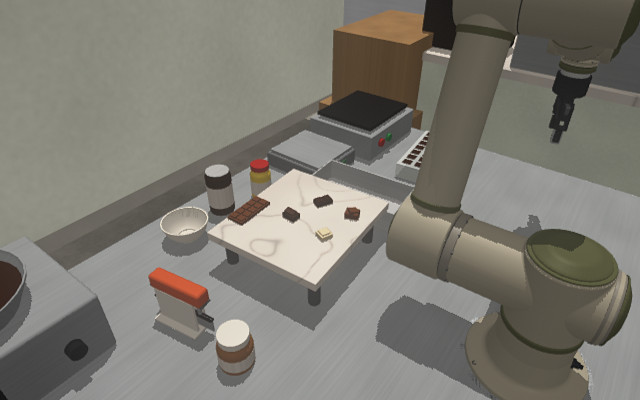

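Scene view: the orange scraper is at (455,206), the jar at (441,195), and the slab spans about (305–410, 178–228). Side view: slab corners are at (297,170), (388,205), (315,287) and (213,240). The pieces are at (290,214), (322,201), (352,213) and white (324,234). The bar is at (248,210), the scraper at (180,287) and the jar at (235,345).

```bash
cat > h.py <<'E'
import numpy as np,cv2
from scipy.spatial.transform import Rotation as R
def cloud(f):
    d=np.asarray(f["depth"],float);K=f["mtx"];v,u=np.mgrid[:400,:640]
    p=np.dstack([(u-K[0,2])/K[0,0]*d,(v-K[1,2])/K[1,1]*d,d])
    r=np.asarray(f["rotation"]); M=R.from_quat(r).as_matrix() if r.size==4 else r
    return p@M.T+f["xyz"],d>0
def rect(P):
    (c,s,a)=cv2.minAreaRect(P[:,:2].astype(np.float32)); return np.round(c,1),np.round(s,1),round(a,1)
def comps(m,W,minn=12):
    n,l=cv2.connectedComponents(m.astype(np.uint8))
    for i in range(1,n):
        q=l==i
        if q.sum()>=minn: yield W[q],q
E
cat > look.py <<'E'
from h import *
for n in ("side","scene"):
    f=dict(np.load(n+"0.npz")); W,ok=cloud(f); img=f["img"]; hsv=cv2.cvtColor(img,cv2.COLOR_BGR2HSV).astype(int)
    x,y,z=np.moveaxis(W,2,0); 
    box=ok&(x>250)&(x<750)&(y>-300)&(y<200)
    zz=z[box&(z>85)&(z<112)&(hsv[...,1]<60)&(hsv[...,2]>150)]; zt=np.median(zz)
    print(n,"slab top",zt.round(1))
    m=box&(abs(z-zt)<5)
    big=max(comps(m,W),key=lambda t:len(t[0]))[0]; print(" slab",rect(big), cv2.boxPoints(cv2.minAreaRect(big[:,:2].astype(np.float32))).round(0).tolist())
    for P,q in comps(box&(z>zt+6)&(z<zt+35)&(y<100),W): print("  obj",len(P),P.mean(0).round(0),rect(P),"ztop",np.percentile(P[:,2],90).round(1),img[q].mean(0).round(0))
    org=ok&(hsv[...,0]<12)&(hsv[...,1]>150)&(hsv[...,2]>120)&(x>200)&(x<800)&(y>0)
    for P,q in comps(org,W,60):
        T=P[P[:,2]>np.percentile(P[:,2],95)-6]; print(" orange",len(P),P.mean(0).round(0),"z",np.percentile(P[:,2],[2,98]).round(1),"top",rect(T))
    for P,q in comps(ok&(z>75)&(z<95)&(y>60)&(x<560)&(x>200)&(hsv[...,1]<60),W,20): print(" jarlid?",P.mean(0).round(0),rect(P))
    for P,q in comps(ok&(z>20)&(z<84)&(y>80)&(x>350)&(x<750)&(hsv[...,1]<60),W,20): print(" rack?",P.mean(0).round(0),rect(P),np.percentile(P[:,2],[2,98]).round())
E
python3 look.py
```

```text
side slab top 104.7
 slab (array([549.3,  12.9]), array([303.7, 343.5]), 4.4) [[385.0, 172.0], [411.0, -170.0], [714.0, -147.0], [687.0, 196.0]]
  obj 145 [540. -56. 118.] (array([540.7, -58.6]), array([44.1, 26.6]), 64.8) ztop 121.4 [60. 66. 76.]
  obj 330 [660.  64. 115.] (array([663.7,  62.7]), array([48.1, 75.3]), 2.7) ztop 117.9 [ 58.  72. 102.]
  obj 148 [565.  37. 120.] (array([567.3,  33.5]), array([26.2, 37.4]), 86.6) ztop 125.3 [63. 69. 81.]
  obj 146 [449. -54. 121.] (array([452.6, -58.2]), array([34.9, 29.2]), 24.4) ztop 126.9 [61. 73. 96.]
  obj 138 [459.  45. 118.] (array([461.2,  41.8]), array([29.8, 30.8]), 68.2) ztop 121.4 [140. 173. 188.]
 orange 762 [595. 341. 118.] z [114.1 120.6] top (array([598.9, 339.6]), array([128.3,  32.1]), 9.0)
 jarlid? [447. 160.  90.] (array([448.9, 159.5]), array([206.4,  94.4]), 36.6)
 jarlid? [534. 330.  89.] (array([533.6, 329.2]), array([ 4.7, 25.8]), 7.8)
 jarlid? [442. 344.  84.] (array([444.1, 342.1]), array([59.6, 60.2]), 49.1)
 rack? [650. 161.  34.] (array([638.1, 172.9]), array([26.5, 50.8]), 43.5) [20. 83.]
 rack? [412. 141.
[... 1172 characters left out ...]
. 123.]
 orange 329 [614. 331. 113.] z [ 94.9 122.6] top (array([604.6, 333.8]), array([125.9,  30. ]), 6.4)
 jarlid? [ 341. 1046.   85.] (array([ 337.6, 1046.7]), array([270.5,  16.5]), 0.7)
 jarlid? [451. 335.  85.] (array([446.8, 336.5]), array([57.1, 61.9]), 29.3)
 rack? [ 420. 1046.   51.] (array([ 424.9, 1045.7]), array([ 15.6, 149.2]), 89.0) [21. 83.]
 rack? [464. 320.  77.] (array([458.1, 317.2]), array([54.9, 21.4]), 40.1) [58. 84.]
 rack? [597. 328.  48.] (array([557.9, 331.2]), array([238.8,  39.1]), 5.7) [22. 82.]
 rack? [708. 457.  53.] (array([705.6, 456.7]), array([88.8,  7.2]), 0.2) [22. 83.]
 rack? [669. 145.  46.] (array([667. , 144.6]), array([27.7, 20.3]), 71.4) [22. 70.]
```

```bash
cat > go.py <<'E'
import sys
from bench import *
from h import *
s=state(); p=np.array(s["eef_pos"]); M=R.from_quat(s["tcp_rot"]).as_matrix()
yaw=np.degrees(np.arctan2(M[1,0],M[0,0]))
print("t",round(s["t"],2),"p",p.round(1),"yaw",round(yaw,2),"tilt",np.degrees(M[:2,2]).round(2),"F",np.round(s["force"],2),"T",np.round(s["wrist_torque"],2),"gap",round(s["finger_gap"],1),"gf",round(float(s["gripper_force"]),1))
if len(sys.argv)>4:
    t=list(map(float,sys.argv[1:5])); print("delta",(M.T@(np.array(t[:3])-p)).round(1),"spin",round(-np.radians(t[3]-yaw),3))
E
python3 go.py 590 337 250 8
python3 - <<'E'
from h import *
f=dict(np.load("side0.npz"));W,ok=cloud(f);x,y,z=np.moveaxis(W,2,0)
b=(x>625)&(x<705)&(y>-20)&(y<140)&(z>107.5)&(z<125)
print(rect(W[b]),W[b].min(0),W[b].max(0))
E
```

```text
t 0.1 p [ 138.9 -506.1  255.8] yaw 15.34 tilt [-0.    0.06] F [ 0.08 -0.02 -0.25] T [-0.    0.03  0.04] gap 85.4 gf 0.0
delta [ 658.1 -693.7    6.7] spin 0.128
(array([659.4,  79.1]), array([ 55.8, 118.8]), 5.7) [634.53705166  17.92075351 107.56232382] [691.22661086 137.64842989 119.85526571]
```

Emit:
step_arm:
  increments:
    - {"delta_pos": [658,-694,7],"spin": 0.128,"jaw": 0}
    - {"delta_pos": [658,-694,7],"spin": 0.128,"jaw": 0}
    - {"delta_pos": [658,-694,7],"spin": 0.128,"jaw": 0}
    - {"delta_pos": [658,-694,7],"spin": 0.128,"jaw": 0}
    - {"delta_pos": [658,-694,7],"spin": 0.128,"jaw": 0}
    - {"delta_pos": [658,-694,7],"spin": 0.128,"jaw": 0}
    - {"delta_pos": [658,-694,7],"spin": 0.128,"jaw": 0}
    - {"delta_pos": [658,-694,7],"spin": 0.128,"jaw": 0}

```text
t: 0.77
eef_pos: [296.3, -210.4, 253.8]
tcp_rot: [0.998, 0.069, 0.0, -0.0]
force: [-0.0, -0.9, 0.5]
finger_gap: 85.4
gripper_force: 0.0
```

```bash
python3 go.py 590 337 250 8
```

```text
t 0.77 p [ 296.3 -210.4  253.8] yaw 7.97 tilt [0. 0.] F [-0.01 -0.87  0.47] T [-0.03 -0.03  0.01] gap 85.4 gf 0.0
delta [ 366.7 -501.4    3.8] spin -0.001
```

Emit:
step_arm:
  increments:
    - {"delta_pos": [360,-490,4],"spin": 0,"jaw": 0}
    - {"delta_pos": [360,-490,4],"spin": 0,"jaw": 0}
    - {"delta_pos": [360,-490,4],"spin": 0,"jaw": 0}
    - {"delta_pos": [360,-490,4],"spin": 0,"jaw": 0}
    - {"delta_pos": [360,-490,4],"spin": 0,"jaw": 0}
    - {"delta_pos": [360,-490,4],"spin": 0,"jaw": 0}
    - {"delta_pos": [360,-490,4],"spin": 0,"jaw": 0}
    - {"delta_pos": [360,-490,4],"spin": 0,"jaw": 0}

```text
t: 1.43
eef_pos: [454.4, 83.5, 251.5]
tcp_rot: [0.998, 0.07, -0.0, 0.0]
force: [1.1, -1.0, -0.6]
finger_gap: 85.2
gripper_force: 0.0
```

```bash
python3 go.py 590 337 250 8
```

```text
t 1.43 p [454.4  83.5 251.5] yaw 8.04 tilt [-0.01 -0.  ] F [ 1.06 -0.97 -0.62] T [-0.02 -0.04 -0.01] gap 85.2 gf 0.0
delta [ 169.7 -232.     1.4] spin 0.001
```

Emit:
step_arm:
  increments:
    - {"delta_pos": [160,-218,1],"spin": 0,"jaw": 0}
    - {"delta_pos": [160,-218,1],"spin": 0,"jaw": 0}
    - {"delta_pos": [160,-218,1],"spin": 0,"jaw": 0}
    - {"delta_pos": [160,-218,1],"spin": 0,"jaw": 0}
    - {"delta_pos": [160,-218,1],"spin": 0,"jaw": 0}
    - {"delta_pos": [160,-218,1],"spin": 0,"jaw": 0}
    - {"delta_pos": [160,-218,1],"spin": 0,"jaw": 0}
    - {"delta_pos": [160,-218,1],"spin": 0,"jaw": 0}

```text
t: 2.1
eef_pos: [582.5, 322.7, 248.6]
tcp_rot: [0.997, 0.071, -0.001, -0.0]
force: [-0.3, -0.5, -0.6]
finger_gap: 85.7
gripper_force: 0.0
```

```bash
python3 go.py 590 337 250 8; python3 - <<'E'
from bench import *
import cv2,numpy as np
f=grab_frame("wrist"); cv2.imwrite("pics/w1.png",f["img"]); np.savez("w1.npz",**f)
print(np.round(f["xyz"],1),np.round(f["rotation"],3).tolist(),np.asarray(f["mtx"]).tolist())
E
```

```text
t 2.1 p [582.5 322.7 248.6] yaw 8.2 tilt [-0.1   0.01] F [-0.33 -0.46 -0.58] T [-0.06 -0.    0.02] gap 85.7 gf 0.0
delta [  9.5 -13.1  -1.4] spin 0.003
[649.3 331.9 366.8] [0.749, -0.648, -0.09, 0.104] [[309.70691628693146, 0.0, 311.6304162753812], [0.0, 309.70691628693146, 198.21027260781028], [0.0, 0.0, 1.0]]
```

View pics/w1.png

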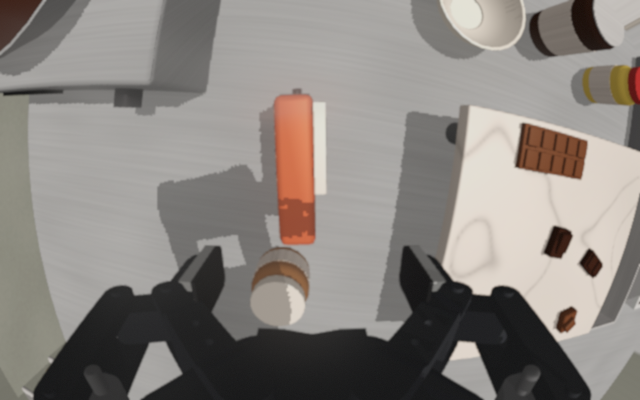

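Wrist view: the orange handle runs from (295,95) to (297,243), the jar lid is at (277,300), and the slab is on the right. I'll measure the handle from the fisheye view.

```bash
cat >> h.py <<'E'
def wcloud(f):
    d=np.asarray(f["depth"],float);K=f["mtx"];v,u=np.mgrid[:400,:640]
    a=(u-K[0,2])/K[0,0];b=(v-K[1,2])/K[1,1];th=np.hypot(a,b)+1e-9
    t=np.tan(th)/th
    M=R.from_quat(f["rotation"]).as_matrix()
    return np.dstack([a*t*d,b*t*d,d])@M.T+f["xyz"],(d>0)&(th<1.4)
def orange(f):
    hsv=cv2.cvtColor(f["img"],cv2.COLOR_BGR2HSV).astype(int)
    return (hsv[...,0]<14)&(hsv[...,1]>140)&(hsv[...,2]>90)
E
python3 - <<'E'
from h import *
f=dict(np.load("w1.npz"));W,ok=wcloud(f);x,y,z=np.moveaxis(W,2,0)
m=ok&orange(f)&(y>200)&(z>60)&(z<140)&(x>500)
P=W[m];zt=np.median(P[:,2]);print(len(P),"z",np.percentile(P[:,2],[5,50,95]).round(1),rect(P[abs(P[:,2]-zt)<4]))
r=W[ok&(z>80)&(z<90)&(y>250)&(y<400)&(x>500)];print("walls",rect(r))
m=ok&(z>102)&(z<109)&(x>370)&(x<720)&(y<210);print("slab",np.median(z[m]),rect(W[m]),cv2.boxPoints(cv2.minAreaRect(W[m][:,:2].astype(np.float32))).round(0).tolist())
m=ok&(z>80)&(z<90)&(x>400)&(x<500)&(y>290)&(y<390);print("jar",rect(W[m]))
# triangulate the far/near ends of the handle against the other cameras without depth
c=max(comps(m:=ok&orange(f)&(x>500)&(z>60),W),key=lambda t:len(t[0]))[1]
print(np.argwhere(c).min(0),np.argwhere(c).max(0))
E
```

```text
4189 z [117.5 119.4 120.6] (array([590.3, 337.4]), array([106.9,  29.5]), 9.4)
walls (array([664.5, 350.3]), array([ 0.9, 16.8]), 7.5)
slab 105.68403780777291 (array([548.2,  11.9]), array([300.4, 342.5]), 4.4) [[385.0, 171.0], [411.0, -170.0], [711.0, -147.0], [685.0, 194.0]]
jar (array([445.2, 340.7]), array([61.3, 59.8]), 11.3)
[118 276] [243 313]
```

```bash
python3 go.py 600.5 338.5 110 9
```

```text
t 2.15 p [582.1 320.7 249. ] yaw 8.13 tilt [-0.1  -0.03] F [-0.78 -0.31  0.15] T [-0.08  0.06  0.01] gap 85.2 gf 0.0
delta [ 21. -15. 139.] spin -0.015
```

Emit:
step_arm:
  increments:
    - {"delta_pos": [21,-15,10],"spin": -0.015,"jaw": 0}
    - {"delta_pos": [21,-15,40],"spin": -0.015,"jaw": 0}
    - {"delta_pos": [21,-15,70],"spin": -0.015,"jaw": 0}
    - {"delta_pos": [21,-15,95],"spin": -0.015,"jaw": 0}
    - {"delta_pos": [21,-15,115],"spin": -0.015,"jaw": 0}
    - {"delta_pos": [21,-15,130],"spin": -0.015,"jaw": 0}
    - {"delta_pos": [21,-15,139],"spin": -0.015,"jaw": 0}
    - {"delta_pos": [21,-15,139],"spin": -0.015,"jaw": 0}

```text
t: 2.82
eef_pos: [600.0, 335.9, 109.8]
tcp_rot: [0.997, 0.077, -0.002, 0.001]
force: [0.3, 0.5, -0.8]
finger_gap: 85.6
gripper_force: 0.0
```

```bash
python3 go.py 600.5 338.5 110 9
```

```text
t 2.82 p [600.  335.9 109.8] yaw 8.82 tilt [-0.19 -0.08] F [ 0.3   0.54 -0.79] T [0.03 0.05 0.  ] gap 85.6 gf 0.0
delta [ 0.9 -2.5 -0.2] spin -0.003
```

Emit:
step_arm:
  increments:
    - {"delta_pos": [0.5,-2,0],"spin": -0.003,"jaw": 0.5}
    - {"delta_pos": [0.5,-2,0],"spin": -0.003,"jaw": 0.7}
    - {"delta_pos": [0.5,-2,0],"spin": -0.003,"jaw": 0.9}
    - {"delta_pos": [0.5,-2,0],"spin": -0.003,"jaw": 1}
    - {"delta_pos": [0.5,-2,0],"spin": -0.003,"jaw": 1}
    - {"delta_pos": [0.5,-2,0],"spin": -0.003,"jaw": 1}
    - {"delta_pos": [0.5,-2,0],"spin": -0.003,"jaw": 1}
    - {"delta_pos": [0.5,-2,0],"spin": -0.003,"jaw": 1}
  squeeze: 80

```text
t: 3.48
eef_pos: [601.4, 339.3, 112.7]
tcp_rot: [0.997, 0.079, 0.001, -0.0]
force: [-0.9, 0.3, 6.1]
finger_gap: 31.0
gripper_force: 80.2
```

```bash
python3 go.py 600.5 338.5 250 9
```

```text
t 3.48 p [601.4 339.3 112.7] yaw 9.05 tilt [0.09 0.03] F [-0.89  0.26  6.05] T [-0.03  0.09  0.03] gap 31.0 gf 80.2
delta [  -0.8    0.6 -137.3] spin 0.001
```

Emit:
step_arm:
  increments:
    - {"delta_pos": [0,0,-8],"spin": 0,"jaw": 1}
    - {"delta_pos": [0,0,-25],"spin": 0,"jaw": 1}
    - {"delta_pos": [0,0,-50],"spin": 0,"jaw": 1}
    - {"delta_pos": [0,0,-80],"spin": 0,"jaw": 1}
    - {"delta_pos": [0,0,-110],"spin": 0,"jaw": 1}
    - {"delta_pos": [0,0,-140],"spin": 0,"jaw": 1}
    - {"delta_pos": [0,0,-160],"spin": 0,"jaw": 1}
    - {"delta_pos": [0,0,-160],"spin": 0,"jaw": 1}

```text
t: 4.15
eef_pos: [601.7, 339.4, 276.8]
tcp_rot: [0.997, 0.079, 0.004, -0.001]
force: [-0.6, -0.5, -1.0]
finger_gap: 31.1
gripper_force: 79.3
```

```bash
python3 - <<'E'
from bench import *
from h import *
f=grab_frame("side"); cv2.imwrite("pics/side1.png",cv2.resize(f["img"][80:380,60:340],None,fx=2,fy=2))
g=grab_frame("scene");np.savez("lift.npz",side=f["depth"],sidei=f["img"],scene=g["depth"],scenei=g["img"])
E
python3 go.py 600.5 338.5 270 9
```

```text
t 4.25 p [600.8 339.1 270.9] yaw 9.04 tilt [-0.05 -0.02] F [-0.01 -0.18 -3.28] T [ 0.02 -0.01 -0.01] gap 30.8 gf 79.3
delta [-0.4  0.5  0.9] spin 0.001
```

View pics/side1.png

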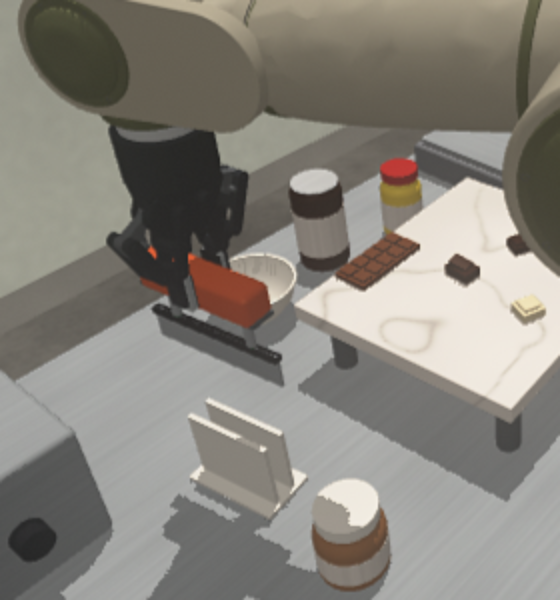

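The scraper is held level and has cleared the rack. In the crop, the rack is at (245,455), the jar at (350,530), and the blade at (215,340).

```bash
cat > sl.py <<'E'
import sys,subprocess,numpy as np
xs,ys,z=map(float,sys.argv[1:4]);a=np.radians(4.4)
x=549+xs*np.cos(a)-ys*np.sin(a);y=11.3+xs*np.sin(a)+ys*np.cos(a)
sys.argv=["go.py",x,y,z,4.4];print("world",round(x,1),round(y,1))
exec(open("go.py").read())
c,s_=np.cos(a),np.sin(a);d=p[:2]-[549,11.3];print("slab xy",(d@[c,s_]).round(1),(d@[-s_,c]).round(1))
E
python3 sl.py -110 85 255
```

```text
world 432.8 87.6
t 4.25 p [600.8 339.1 270.9] yaw 9.04 tilt [-0.05 -0.02] F [-0.01 -0.18 -3.28] T [ 0.02 -0.01 -0.01] gap 30.8 gf 79.3
delta [-205.4  221.9   16.1] spin 0.081
slab xy 76.8 322.8
```

Emit:
step_arm:
  increments:
    - {"delta_pos": [-10,12,0],"spin": 0.02,"jaw": 1}
    - {"delta_pos": [-35,38,0],"spin": 0.04,"jaw": 1}
    - {"delta_pos": [-61,66,0],"spin": 0.06,"jaw": 1}
    - {"delta_pos": [-88,95,0],"spin": 0.081,"jaw": 1}
    - {"delta_pos": [-115,124,0],"spin": 0.081,"jaw": 1}
    - {"delta_pos": [-142,153,0],"spin": 0.081,"jaw": 1}
    - {"delta_pos": [-169,182,0],"spin": 0.081,"jaw": 1}
    - {"delta_pos": [-195,210,5],"spin": 0.081,"jaw": 1}

```text
t: 4.92
eef_pos: [439.3, 99.9, 265.1]
tcp_rot: [0.999, 0.039, -0.001, -0.0]
force: [0.1, -0.6, -2.0]
finger_gap: 31.0
gripper_force: 79.6
```

```bash
python3 sl.py -110 85 250
```

```text
world 432.8 87.6
t 4.92 p [439.3  99.9 265.1] yaw 4.42 tilt [-0.14 -0.  ] F [ 0.1  -0.63 -1.98] T [-0.12 -0.05 -0.02] gap 31.0 gf 79.6
delta [-7.4 11.8 15.1] spin 0.0
slab xy -102.6 96.8
```

```bash
python3 - <<'E'
from h import *
L=np.load("lift.npz")
for n in("side","scene"):
    f=dict(np.load(n+"0.npz"));f["depth"]=L[n];W,ok=cloud(f);x,y,z=np.moveaxis(W,2,0)
    m=ok&(x>515)&(x<690)&(y>315)&(y<365)&(z>125)&(z<275)
    h,e=np.histogram(z[m],np.arange(125,280,4));print(n,list(zip(e[:-1].tolist(),h.tolist())))
E
```

```text
side [(125, 0), (129, 0), (133, 0), (137, 0), (141, 0), (145, 0), (149, 0), (153, 0), (157, 0), (161, 0), (165, 0), (169, 0), (173, 11), (177, 80), (181, 89), (185, 81), (189, 91), (193, 93), (197, 92), (201, 37), (205, 67), (209, 278), (213, 52), (217, 15), (221, 19), (225, 15), (229, 10), (233, 8), (237, 1), (241, 0), (245, 0), (249, 47), (253, 83), (257, 94), (261, 85), (265, 79), (269, 74), (273, 38)]
scene [(125, 0), (129, 0), (133, 0), (137, 0), (141, 0), (145, 0), (149, 0), (153, 0), (157, 0), (161, 0), (165, 0), (169, 1), (173, 16), (177, 23), (181, 31), (185, 28), (189, 27), (193, 29), (197, 22), (201, 14), (205, 47), (209, 48), (213, 5), (217, 6), (221, 6), (225, 6), (229, 7), (233, 4), (237, 1), (241, 0), (245, 4), (249, 20), (253, 22), (257, 29), (261, 19), (265, 29), (269, 25), (273, 13)]
```

Emit:
step_arm:
  increments:
    - {"delta_pos": [-5,9,8],"spin": 0,"jaw": 1}
    - {"delta_pos": [-5,9,18],"spin": 0,"jaw": 1}
    - {"delta_pos": [-5,9,28],"spin": 0,"jaw": 1}
    - {"delta_pos": [-5,9,38],"spin": 0,"jaw": 1}
    - {"delta_pos": [-5,9,46],"spin": 0,"jaw": 1}
    - {"delta_pos": [-5,9,51],"spin": 0,"jaw": 1}
    - {"delta_pos": [-5,9,52],"spin": 0,"jaw": 1}
    - {"delta_pos": [-5,9,52],"spin": 0,"jaw": 1}

```text
t: 5.58
eef_pos: [436.9, 91.8, 214.1]
tcp_rot: [0.999, 0.038, -0.001, -0.0]
force: [-0.6, 0.2, -1.7]
finger_gap: 30.6
gripper_force: 80.0
```

```bash
python3 sl.py -110 85 211
```

```text
world 432.8 87.6
t 5.58 p [436.9  91.8 214.1] yaw 4.41 tilt [-0.07  0.  ] F [-0.57  0.16 -1.69] T [-0.01  0.06  0.04] gap 30.6 gf 80.0
delta [-4.4  3.9  3.1] spin 0.0
slab xy -105.6 88.9
```

Emit:
step_arm:
  increments:
    - {"delta_pos": [-4,4,3],"spin": 0,"jaw": 1}
    - {"delta_pos": [-4,4,5],"spin": 0,"jaw": 1}
    - {"delta_pos": [-4,4,6],"spin": 0,"jaw": 1}
    - {"delta_pos": [-4,4,7],"spin": 0,"jaw": 1}
    - {"delta_pos": [-4,4,8],"spin": 0,"jaw": 1}
    - {"delta_pos": [-4,4,9],"spin": 0,"jaw": 1}
    - {"delta_pos": [-4,4,9],"spin": 0,"jaw": 1}
    - {"delta_pos": [-4,4,9],"spin": 0,"jaw": 1}

```text
t: 6.25
eef_pos: [433.5, 87.5, 205.6]
tcp_rot: [0.999, 0.038, -0.0, -0.0]
force: [-0.4, -0.2, -3.2]
finger_gap: 31.5
gripper_force: 80.0
```

```bash
python3 sl.py -110 85 203
```

```text
world 432.8 87.6
t 6.25 p [433.5  87.5 205.6] yaw 4.4 tilt [-0.  0.] F [-0.36 -0.17 -3.19] T [ 0.03 -0.06 -0.03] gap 31.5 gf 80.0
delta [-0.7 -0.1  2.6] spin 0.0
slab xy -109.3 84.9
```

Emit:
step_arm:
  increments:
    - {"delta_pos": [0,0,1],"spin": 0,"jaw": 1}
    - {"delta_pos": [0,0,2],"spin": 0,"jaw": 1}
    - {"delta_pos": [0,0,3],"spin": 0,"jaw": 1}
    - {"delta_pos": [0,0,4],"spin": 0,"jaw": 1}
    - {"delta_pos": [0,0,4],"spin": 0,"jaw": 1}
    - {"delta_pos": [0,0,4],"spin": 0,"jaw": 1}
    - {"delta_pos": [0,0,4],"spin": 0,"jaw": 1}
    - {"delta_pos": [0,0,4],"spin": 0,"jaw": 1}

```text
t: 6.92
eef_pos: [433.6, 87.5, 201.8]
tcp_rot: [0.999, 0.038, 0.0, -0.0]
force: [-0.5, 0.6, 1.5]
finger_gap: 31.1
gripper_force: 80.2
```

```bash
python3 sl.py -110 85 203
```

```text
world 432.8 87.6
t 6.92 p [433.6  87.5 201.8] yaw 4.4 tilt [0.02 0.  ] F [-0.47  0.59  1.54] T [0.02 0.13 0.04] gap 31.1 gf 80.2
delta [-0.8 -0.2 -1.2] spin -0.0
slab xy -109.2 84.8
```

```bash
cat > avg.py <<'E'
from bench import *
import numpy as np
F=[];Z=[]
for i in range(6):
    grab_frame("side"); s=state(); F.append(s["force"]);Z.append(s["eef_pos"])
print("t",s["t"],"F",np.mean(F,0).round(2),np.std(F,0).round(2),"p",np.mean(Z,0).round(2))
E
python3 avg.py
```

```text
t 7.2167 F [-0.05  0.45  1.93] [0.36 0.83 0.32] p [433.55  87.48 201.74]
```

Emit:
step_arm:
  increments:
    - {"delta_pos": [0,0,1],"spin": 0,"jaw": 1}
    - {"delta_pos": [0,0,2],"spin": 0,"jaw": 1}
    - {"delta_pos": [0,0,2],"spin": 0,"jaw": 1}
    - {"delta_pos": [0,0,2],"spin": 0,"jaw": 1}
    - {"delta_pos": [0,0,2],"spin": 0,"jaw": 1}
    - {"delta_pos": [0,0,2],"spin": 0,"jaw": 1}
    - {"delta_pos": [0,0,2],"spin": 0,"jaw": 1}
    - {"delta_pos": [0,0,2],"spin": 0,"jaw": 1}

```text
t: 7.88
eef_pos: [433.6, 87.5, 199.7]
tcp_rot: [0.999, 0.038, 0.0, 0.0]
force: [0.3, 0.7, 3.3]
finger_gap: 31.1
gripper_force: 80.3
```

```bash
python3 avg.py; python3 sl.py -110 40 200
```

```text
t 8.1833 F [0.41 0.15 3.23] [0.28 0.68 0.39] p [433.53  87.46 199.71]
world 436.3 42.7
t 8.18 p [433.5  87.5 199.7] yaw 4.4 tilt [0.01 0.  ] F [0.93 1.32 2.88] T [ 0.08 -0.13  0.04] gap 31.0 gf 80.3
delta [-0.7 44.8 -0.3] spin -0.0
slab xy -109.3 84.8
```

Emit:
step_arm:
  increments:
    - {"delta_pos": [0,4,-1.3],"spin": 0,"jaw": 1}
    - {"delta_pos": [0,12,-1.3],"spin": 0,"jaw": 1}
    - {"delta_pos": [0,22,-1.3],"spin": 0,"jaw": 1}
    - {"delta_pos": [0,32,-1.3],"spin": 0,"jaw": 1}
    - {"delta_pos": [0,43,-1.3],"spin": 0,"jaw": 1}
    - {"delta_pos": [0,54,-1.3],"spin": 0,"jaw": 1}
    - {"delta_pos": [0,65,-1.3],"spin": 0,"jaw": 1}
    - {"delta_pos": [0,75,-1.3],"spin": 0,"jaw": 1}

```text
t: 8.85
eef_pos: [439.1, 11.3, 200.9]
tcp_rot: [0.999, 0.038, -0.0, -0.0]
force: [-0.1, 2.9, 1.8]
finger_gap: 30.7
gripper_force: 80.4
```

```bash
python3 sl.py -110 -80 201.2
```

```text
world 445.5 -76.9
t 8.85 p [439.1  11.3 200.9] yaw 4.36 tilt [-0.02  0.01] F [-0.12  2.94  1.8 ] T [ 0.69 -0.    0.02] gap 30.7 gf 80.4
delta [-0.4 88.5 -0.3] spin -0.001
slab xy -109.5 8.5
```

Emit:
step_arm:
  increments:
    - {"delta_pos": [0,11,0],"spin": 0,"jaw": 1}
    - {"delta_pos": [0,22,0],"spin": 0,"jaw": 1}
    - {"delta_pos": [0,33,0],"spin": 0,"jaw": 1}
    - {"delta_pos": [0,44,0],"spin": 0,"jaw": 1}
    - {"delta_pos": [0,55,0],"spin": 0,"jaw": 1}
    - {"delta_pos": [0,66,0],"spin": 0,"jaw": 1}
    - {"delta_pos": [0,77,0],"spin": 0,"jaw": 1}
    - {"delta_pos": [0,88,0],"spin": 0,"jaw": 1}

```text
t: 9.52
eef_pos: [446.0, -76.1, 200.9]
tcp_rot: [0.999, 0.038, -0.0, -0.0]
force: [0.0, 2.9, 3.3]
finger_gap: 31.1
gripper_force: 80.4
```

```bash
python3 sl.py -110 -166 201.2;  python3 - <<'E'
from bench import *
import cv2
cv2.imwrite("pics/s2.png",cv2.resize(grab_frame("side")["img"][120:340,180:480],None,fx=2,fy=2))
E
```

```text
world 452.1 -162.6
t 9.52 p [446.  -76.1 200.9] yaw 4.4 tilt [-0.01  0.  ] F [0.04 2.88 3.3 ] T [ 0.76 -0.04  0.05] gap 31.1 gf 80.4
delta [-0.6 86.7 -0.3] spin 0.0
slab xy -109.4 -79.3
```

View pics/s2.png

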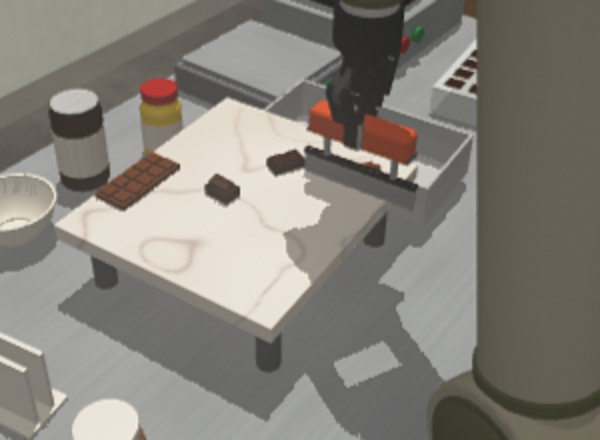

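Chunks b and d are in front of the blade. Chunk a at (287,162) and c at (222,188) are untouched.

Emit:
step_arm:
  increments:
    - {"delta_pos": [0,11,0],"spin": 0,"jaw": 1}
    - {"delta_pos": [0,22,0],"spin": 0,"jaw": 1}
    - {"delta_pos": [0,33,0],"spin": 0,"jaw": 1}
    - {"delta_pos": [0,44,0],"spin": 0,"jaw": 1}
    - {"delta_pos": [0,55,0],"spin": 0,"jaw": 1}
    - {"delta_pos": [0,66,0],"spin": 0,"jaw": 1}
    - {"delta_pos": [0,77,0],"spin": 0,"jaw": 1}
    - {"delta_pos": [0,87,0],"spin": 0,"jaw": 1}

```text
t: 10.23
eef_pos: [452.7, -163.0, 200.9]
tcp_rot: [0.999, 0.038, -0.0, 0.0]
force: [0.3, 2.8, 3.0]
finger_gap: 31.1
gripper_force: 80.4
```

```bash
python3 sl.py -110 -166 201.2;  python3 - <<'E'
from bench import *
import cv2
cv2.imwrite("pics/s3.png",cv2.resize(grab_frame("scene")["img"][160:260,240:440],None,fx=4,fy=4,interpolation=2))
E
```

```text
world 452.1 -162.6
t 10.23 p [ 452.7 -163.   200.9] yaw 4.39 tilt [-0. -0.] F [0.26 2.77 3.04] T [ 0.61 -0.    0.02] gap 31.1 gf 80.4
delta [-0.6 -0.4 -0.3] spin -0.0
slab xy -109.4 -166.4
```

View pics/s3.png

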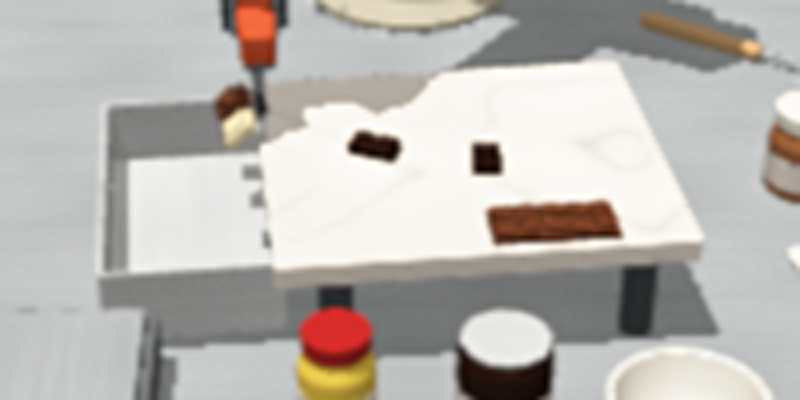

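Pieces b and d are going over the edge at about (235,115). I'll hold and check.

Emit:
step_arm:
  increments:
    - {"delta_pos": [0,1,0],"spin": 0,"jaw": 1}
    - {"delta_pos": [0,1,0],"spin": 0,"jaw": 1}
    - {"delta_pos": [0,1,0],"spin": 0,"jaw": 1}
    - {"delta_pos": [0,1,0],"spin": 0,"jaw": 1}
    - {"delta_pos": [0,1,-10],"spin": 0,"jaw": 1}
    - {"delta_pos": [0,0,-30],"spin": 0,"jaw": 1}
    - {"delta_pos": [0,-5,-60],"spin": 0,"jaw": 1}
    - {"delta_pos": [0,-10,-70],"spin": 0,"jaw": 1}

```text
t: 10.95
eef_pos: [452.4, -151.5, 274.4]
tcp_rot: [0.999, 0.039, 0.002, 0.001]
force: [-0.3, -0.1, -2.0]
finger_gap: 30.7
gripper_force: 80.3
```

```bash
python3 sl.py 5 75 272; cat > chk.py <<'E'
from bench import *
from h import *
import sys
a=np.radians(4.4);ex=np.array([np.cos(a),np.sin(a)]);ey=np.array([-np.sin(a),np.cos(a)])
for n in("side","scene"):
    f=grab_frame(n);W,ok=cloud(f);hsv=cv2.cvtColor(f["img"],cv2.COLOR_BGR2HSV).astype(int)
    D=W[...,:2]-[549,11.3];xs=D@ex;ys=D@ey;z=W[...,2]
    m=ok&(abs(xs)<150)&(abs(ys)<175)&(z>109)&(z<135)
    S=np.dstack([xs,ys,z])
    for P,q in comps(m,S,10): print(n,"on slab",len(P),P.mean(0).round(0),f["img"][q].mean(0).round())
    m=ok&(xs>-170)&(xs<110)&(ys<-166)&(ys>-305)&(z>20)&(z<130)&(hsv[...,1]>65)
    for P,q in comps(m,S,6): print(n,"tray",len(P),P.mean(0).round(0),f["img"][q].mean(0).round())
    if len(sys.argv)>1 and n=="scene": cv2.imwrite(sys.argv[1],cv2.resize(f["img"][160:280,240:480],None,fx=3,fy=3,interpolation=2))
E
python3 chk.py
```

```text
world 548.2 86.5
t 10.95 p [ 452.4 -151.5  274.4] yaw 4.42 tilt [ 0.2  -0.09] F [-0.26 -0.07 -1.98] T [-0.03 -0.03 -0.01] gap 30.7 gf 80.3
delta [ 113.8 -229.9    2.3] spin 0.0
slab xy -108.8 -155.0
side on slab 154 [-15. -67. 117.] [62. 68. 79.]
side on slab 526 [116.  62. 115.] [ 60.  75. 105.]
side on slab 161 [ 17.  24. 119.] [66. 73. 85.]
side tray 39 [-134. -229.   41.] [ 51.  68. 103.]
scene on slab 82 [ -5. -77. 118.] [61. 69. 86.]
scene on slab 67 [ 28.  14. 120.] [75. 83. 99.]
scene on slab 316 [125.  51. 116.] [ 55.  77. 122.]
scene tray 54 [-119. -232.   38.] [ 45.  64. 104.]
scene tray 12 [ -60. -220.   30.] [130. 166. 181.]
```

Emit:
step_arm:
  increments:
    - {"delta_pos": [8,-16,0],"spin": 0,"jaw": 1}
    - {"delta_pos": [25,-50,0],"spin": 0,"jaw": 1}
    - {"delta_pos": [43,-86,0],"spin": 0,"jaw": 1}
    - {"delta_pos": [61,-122,0],"spin": 0,"jaw": 1}
    - {"delta_pos": [79,-158,0],"spin": 0,"jaw": 1}
    - {"delta_pos": [96,-193,5],"spin": 0,"jaw": 1}
    - {"delta_pos": [108,-218,20],"spin": 0,"jaw": 1}
    - {"delta_pos": [114,-230,35],"spin": 0,"jaw": 1}

```text
t: 11.72
eef_pos: [547.9, 89.7, 233.6]
tcp_rot: [0.999, 0.04, -0.001, -0.001]
force: [0.2, -0.7, -2.6]
finger_gap: 30.8
gripper_force: 80.1
```

```bash
python3 sl.py 5 75 202
```

```text
world 548.2 86.5
t 11.72 p [547.9  89.7 233.6] yaw 4.58 tilt [-0.11  0.06] F [ 0.21 -0.72 -2.55] T [0.02 0.04 0.02] gap 30.8 gf 80.1
delta [ 0.1  3.3 31.6] spin 0.003
slab xy 4.9 78.2
```

Emit:
step_arm:
  increments:
    - {"delta_pos": [0,0,6],"spin": 0,"jaw": 1}
    - {"delta_pos": [0,0,13],"spin": 0,"jaw": 1}
    - {"delta_pos": [0,0,20],"spin": 0,"jaw": 1}
    - {"delta_pos": [0,0,24],"spin": 0,"jaw": 1}
    - {"delta_pos": [0,0,26],"spin": 0,"jaw": 1}
    - {"delta_pos": [0,0,26],"spin": 0,"jaw": 1}
    - {"delta_pos": [0,0,26],"spin": 0,"jaw": 1}
    - {"delta_pos": [0,0,26],"spin": 0,"jaw": 1}

```text
t: 12.38
eef_pos: [548.1, 86.0, 210.5]
tcp_rot: [0.999, 0.038, 0.0, 0.0]
force: [0.9, 0.7, -2.4]
finger_gap: 31.1
gripper_force: 80.1
```

```bash
python3 sl.py 5 75 201
```

```text
world 548.2 86.5
t 12.38 p [548.1  86.  210.5] yaw 4.38 tilt [ 0.06 -0.  ] F [ 0.87  0.74 -2.39] T [ 0.06  0.03 -0.07] gap 31.1 gf 80.1
delta [ 0.2 -0.5  9.5] spin -0.0
slab xy 4.8 74.5
```

Emit:
step_arm:
  increments:
    - {"delta_pos": [0,0,2],"spin": 0,"jaw": 1}
    - {"delta_pos": [0,0,4],"spin": 0,"jaw": 1}
    - {"delta_pos": [0,0,6],"spin": 0,"jaw": 1}
    - {"delta_pos": [0,0,7.5],"spin": 0,"jaw": 1}
    - {"delta_pos": [0,0,9],"spin": 0,"jaw": 1}
    - {"delta_pos": [0,0,9.5],"spin": 0,"jaw": 1}
    - {"delta_pos": [0,0,9.5],"spin": 0,"jaw": 1}
    - {"delta_pos": [0,0,9.5],"spin": 0,"jaw": 1}

```text
t: 13.05
eef_pos: [548.0, 86.2, 200.7]
tcp_rot: [0.999, 0.038, 0.0, 0.0]
force: [-1.0, 0.2, 3.0]
finger_gap: 30.6
gripper_force: 80.5
```

```bash
python3 avg.py; python3 sl.py 5 -10 201
```

```text
t 13.35 F [-0.89 -0.31  2.27] [0.47 0.48 0.47] p [547.98  86.22 200.63]
world 554.8 1.7
t 13.35 p [548.   86.2 200.5] yaw 4.4 tilt [0.01 0.  ] F [-0.39  0.32  2.12] T [-0.06  0.1   0.02] gap 30.7 gf 80.5
delta [ 0.3 84.8 -0.5] spin -0.0
slab xy 4.7 74.8
```

Emit:
step_arm:
  increments:
    - {"delta_pos": [0,4,0],"spin": 0,"jaw": 1}
    - {"delta_pos": [0,12,0],"spin": 0,"jaw": 1}
    - {"delta_pos": [0,22,0],"spin": 0,"jaw": 1}
    - {"delta_pos": [0,32,0],"spin": 0,"jaw": 1}
    - {"delta_pos": [0,43,0],"spin": 0,"jaw": 1}
    - {"delta_pos": [0,54,0],"spin": 0,"jaw": 1}
    - {"delta_pos": [0,65,0],"spin": 0,"jaw": 1}
    - {"delta_pos": [0,76,0],"spin": 0,"jaw": 1}

```text
t: 14.02
eef_pos: [553.7, 9.1, 200.4]
tcp_rot: [0.999, 0.038, -0.0, -0.0]
force: [-0.4, 2.7, 3.6]
finger_gap: 31.1
gripper_force: 80.8
```

Emit:
step_arm:
  increments:
    - {"delta_pos": [0,11,0],"spin": 0,"jaw": 1}
    - {"delta_pos": [0,22,0],"spin": 0,"jaw": 1}
    - {"delta_pos": [0,33,0],"spin": 0,"jaw": 1}
    - {"delta_pos": [0,44,0],"spin": 0,"jaw": 1}
    - {"delta_pos": [0,55,0],"spin": 0,"jaw": 1}
    - {"delta_pos": [0,66,0],"spin": 0,"jaw": 1}
    - {"delta_pos": [0,75,0],"spin": 0,"jaw": 1}
    - {"delta_pos": [0,82,0],"spin": 0,"jaw": 1}

```text
t: 14.68
eef_pos: [560.0, -72.4, 200.4]
tcp_rot: [0.999, 0.038, -0.0, 0.0]
force: [-0.8, 3.2, 2.6]
finger_gap: 30.7
gripper_force: 80.8
```

```bash
python3 sl.py 5 -167 201; python3 chk.py pics/s4.png
```

```text
world 566.8 -154.8
t 14.68 p [560.  -72.4 200.4] yaw 4.38 tilt [-0.01 -0.  ] F [-0.81  3.17  2.65] T [ 0.73  0.   -0.02] gap 30.7 gf 80.8
delta [ 0.4 82.7 -0.6] spin -0.0
slab xy 4.6 -84.3
side on slab 410 [ -0. -82. 121.] [89. 91. 92.]
side on slab 523 [116.  62. 115.] [ 57.  71. 101.]
side tray 39 [-133. -231.   40.] [ 50.  67. 101.]
scene on slab 136 [  11. -103.  120.] [60. 67. 81.]
scene on slab 307 [125.  51. 116.] [ 54.  76. 122.]
scene tray 57 [-119. -232.   38.] [ 46.  64. 103.]
scene tray 12 [ -61. -219.   29.] [130. 166. 181.]
```

View pics/s4.png

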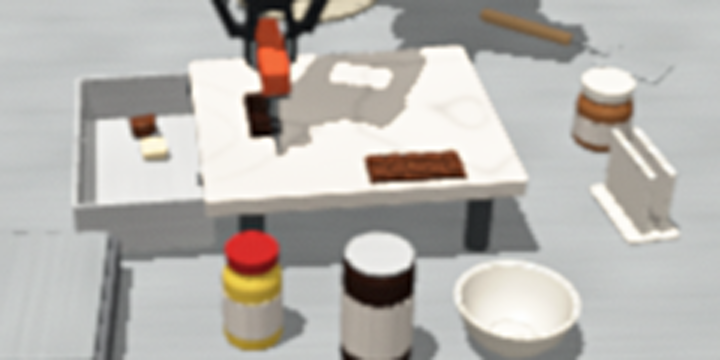

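Chunks b and d lie in the tray at (145,135). Chunks a and c sit together in front of the blade at (262,115), and the bar hasn't moved.

Emit:
step_arm:
  increments:
    - {"delta_pos": [0,11,-0.3],"spin": 0,"jaw": 1}
    - {"delta_pos": [0,22,-0.3],"spin": 0,"jaw": 1}
    - {"delta_pos": [0,33,-0.3],"spin": 0,"jaw": 1}
    - {"delta_pos": [0,44,-0.3],"spin": 0,"jaw": 1}
    - {"delta_pos": [0,55,-0.3],"spin": 0,"jaw": 1}
    - {"delta_pos": [0,66,-0.3],"spin": 0,"jaw": 1}
    - {"delta_pos": [0,76,-0.3],"spin": 0,"jaw": 1}
    - {"delta_pos": [0,83,-0.3],"spin": 0,"jaw": 1}

```text
t: 15.45
eef_pos: [566.4, -155.5, 200.7]
tcp_rot: [0.999, 0.038, -0.0, 0.0]
force: [-0.7, 2.8, 2.6]
finger_gap: 31.1
gripper_force: 80.7
```

Emit:
step_arm:
  increments:
    - {"delta_pos": [0,1,0],"spin": 0,"jaw": 1}
    - {"delta_pos": [0,1,0],"spin": 0,"jaw": 1}
    - {"delta_pos": [0,1,0],"spin": 0,"jaw": 1}
    - {"delta_pos": [0,1,0],"spin": 0,"jaw": 1}
    - {"delta_pos": [0,1,0],"spin": 0,"jaw": 1}
    - {"delta_pos": [0,1,0],"spin": 0,"jaw": 1}
    - {"delta_pos": [0,1,0],"spin": 0,"jaw": 1}
    - {"delta_pos": [0,1,0],"spin": 0,"jaw": 1}

```text
t: 16.12
eef_pos: [566.5, -155.0, 200.9]
tcp_rot: [0.999, 0.038, 0.0, 0.0]
force: [-0.8, -1.7, 3.1]
finger_gap: 30.9
gripper_force: 80.8
```

```bash
python3 sl.py 5 -167 201; python3 chk.py pics/s5.png
```

```text
world 566.8 -154.8
t 16.12 p [ 566.5 -155.   200.9] yaw 4.41 tilt [ 0.02 -0.02] F [-0.77 -1.68  3.05] T [-0.65  0.01 -0.02] gap 30.9 gf 80.8
delta [ 0.3 -0.2 -0.1] spin 0.0
slab xy 4.7 -167.2
side on slab 383 [  -1. -165.  121.] [84. 85. 86.]
side on slab 534 [116.  62. 115.] [56. 70. 98.]
side tray 15 [-131. -223.   44.] [ 52.  70. 101.]
scene on slab 12 [  76. -171.  122.] [144. 148. 148.]
scene on slab 305 [125.  51. 116.] [ 55.  77. 123.]
scene tray 56 [-119. -232.   37.] [ 46.  64. 104.]
scene tray 74 [  -8. -209.   39.] [39. 52. 73.]
```

Emit:
step_arm:
  increments:
    - {"delta_pos": [0,0,-8],"spin": 0,"jaw": 1}
    - {"delta_pos": [0,-2,-25],"spin": 0,"jaw": 1}
    - {"delta_pos": [0,-15,-50],"spin": 0,"jaw": 1}
    - {"delta_pos": [0,-40,-74],"spin": -0.02,"jaw": 1}
    - {"delta_pos": [0,-75,-76],"spin": -0.04,"jaw": 1}
    - {"delta_pos": [0,-110,-76],"spin": -0.06,"jaw": 1}
    - {"delta_pos": [0,-145,-76],"spin": -0.08,"jaw": 1}
    - {"delta_pos": [0,-180,-76],"spin": -0.08,"jaw": 1}

```text
t: 16.88
eef_pos: [551.8, 26.5, 276.6]
tcp_rot: [0.997, 0.079, -0.001, -0.001]
force: [1.7, -0.0, -1.4]
finger_gap: 31.0
gripper_force: 80.3
```

```bash
python3 go.py 601.4 339.3 275 9.05; python3 chk.py pics/s6.png
```

```text
t 16.88 p [551.8  26.5 276.6] yaw 9.04 tilt [-0.1   0.08] F [ 1.66 -0.04 -1.38] T [ 0.01 -0.06  0.01] gap 31.0 gf 80.3
delta [  98.2 -301.1    2. ] spin -0.0
side on slab 528 [116.  62. 115.] [ 58.  73. 105.]
side tray 38 [-133. -231.   40.] [ 57.  74. 108.]
scene on slab 313 [126.  51. 116.] [ 55.  76. 122.]
scene tray 56 [-118. -232.   38.] [ 46.  64. 104.]
scene tray 75 [  -9. -209.   38.] [39. 52. 72.]
```

View pics/s6.png

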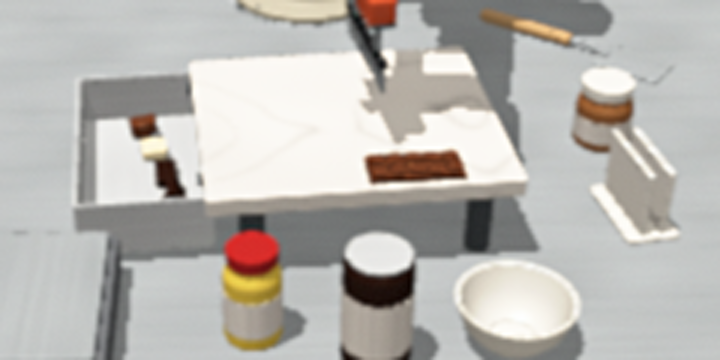

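All four pieces are in the tray, around (130–185, 120–195). The slab holds only the bar, and the empty rack is at (640,180).

Emit:
step_arm:
  increments:
    - {"delta_pos": [11,-34,0],"spin": 0,"jaw": 1}
    - {"delta_pos": [22,-68,0],"spin": 0,"jaw": 1}
    - {"delta_pos": [33,-103,0],"spin": 0,"jaw": 1}
    - {"delta_pos": [45,-138,0],"spin": 0,"jaw": 1}
    - {"delta_pos": [57,-173,0],"spin": 0,"jaw": 1}
    - {"delta_pos": [69,-208,0],"spin": 0,"jaw": 1}
    - {"delta_pos": [79,-240,0],"spin": 0,"jaw": 1}
    - {"delta_pos": [88,-268,0],"spin": 0,"jaw": 1}

```text
t: 17.65
eef_pos: [597.3, 305.0, 276.1]
tcp_rot: [0.997, 0.079, -0.001, -0.0]
force: [0.6, -0.3, -1.9]
finger_gap: 30.9
gripper_force: 80.7
```

```bash
python3 go.py 601.4 339.3 260 9.05; python3 - <<'E'
from h import *
from bench import *
for n in("side","scene"):
    f=grab_frame(n);W,ok=cloud(f);x,y,z=np.moveaxis(W,2,0)
    m=ok&(z>81.5)&(z<90)&(x>530)&(x<680)&(y>300)&(y<380)
    print(n,m.sum(),rect(W[m]))
    for P,q in comps(m,W,8): print("  ",len(P),rect(P))
E
```

```text
t 17.65 p [597.3 305.  276.1] yaw 9.03 tilt [-0.13  0.02] F [ 0.56 -0.3  -1.88] T [-0.   -0.06 -0.01] gap 30.9 gf 80.7
delta [  9.5 -33.2  16.1] spin -0.0
side 277 (array([606.5, 340.2]), array([101.3,  32. ]), 9.6)
   138 (array([607.5, 328.2]), array([98.9,  8.3]), 9.4)
   139 (array([604.5, 352.1]), array([101.3,   8. ]), 9.6)
scene 93 (array([606.4, 336. ]), array([103.1,  32.2]), 8.7)
   45 (array([608.1, 324.5]), array([103.1,   8.9]), 8.7)
   48 (array([607.4, 347.4]), array([97.3,  9.6]), 8.4)
```

Emit:
step_arm:
  increments:
    - {"delta_pos": [7,-20,0],"spin": 0,"jaw": 1}
    - {"delta_pos": [9,-29,0],"spin": 0,"jaw": 1}
    - {"delta_pos": [9,-30,5],"spin": 0,"jaw": 1}
    - {"delta_pos": [9,-30,20],"spin": 0,"jaw": 1}
    - {"delta_pos": [9,-30,40],"spin": 0,"jaw": 1}
    - {"delta_pos": [9,-30,58],"spin": 0,"jaw": 1}
    - {"delta_pos": [9,-30,66],"spin": 0,"jaw": 1}
    - {"delta_pos": [9,-30,66],"spin": 0,"jaw": 1}

```text
t: 18.42
eef_pos: [601.3, 332.8, 208.5]
tcp_rot: [0.997, 0.078, -0.002, 0.001]
force: [-0.3, -0.1, -2.7]
finger_gap: 30.8
gripper_force: 80.6
```

```bash
python3 go.py 601.6 338.6 113 9.05;python3 - <<'E'
from bench import *
import cv2
f=grab_frame("side");cv2.imwrite("pics/s7.png",cv2.resize(f["img"][200:350,120:280],None,fx=4,fy=4,interpolation=2))
E
```

```text
t 18.42 p [601.3 332.8 208.5] yaw 8.94 tilt [-0.25 -0.09] F [-0.28 -0.11 -2.65] T [-0.03 -0.    0.04] gap 30.8 gf 80.6
delta [ 1.6 -5.8 95.5] spin -0.002
```

View pics/s7.png

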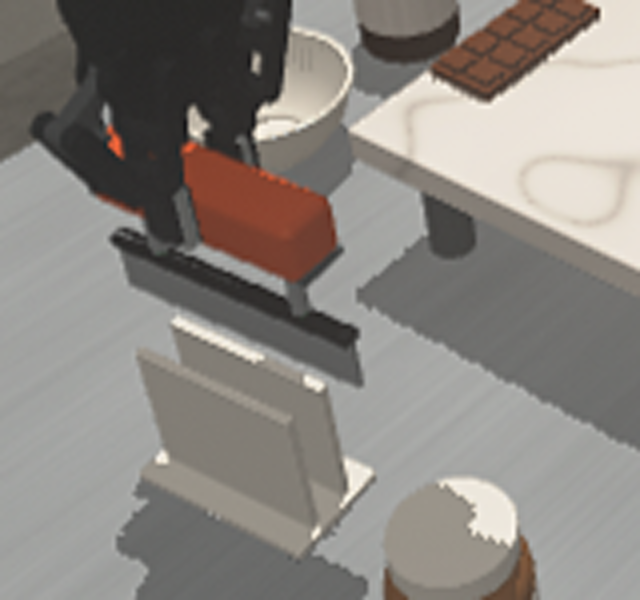

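The blade is above the slot: in the crop, blade (240,310) and walls at (230,370). I'll settle there, then lower.

Emit:
step_arm:
  increments:
    - {"delta_pos": [1,-4,0],"spin": 0,"jaw": 1}
    - {"delta_pos": [1,-4,0],"spin": 0,"jaw": 1}
    - {"delta_pos": [1,-4,0],"spin": 0,"jaw": 1}
    - {"delta_pos": [1,-4,0],"spin": 0,"jaw": 1}
    - {"delta_pos": [1,-4,3],"spin": 0,"jaw": 1}
    - {"delta_pos": [1,-4,6],"spin": 0,"jaw": 1}
    - {"delta_pos": [1,-4,8],"spin": 0,"jaw": 1}
    - {"delta_pos": [1,-4,8],"spin": 0,"jaw": 1}

```text
t: 19.13
eef_pos: [602.1, 337.9, 201.9]
tcp_rot: [0.997, 0.078, -0.001, 0.0]
force: [-0.2, 0.4, -2.6]
finger_gap: 30.5
gripper_force: 80.6
```

```bash
python3 go.py 601.6 338.6 113 9.1; python3 - <<'E'
from h import *
from bench import *
f=grab_frame("side");W,ok=cloud(f);x,y,z=np.moveaxis(W,2,0)
m=ok&(z>98)&(z<130)&(x>515)&(x<690)&(y>310)&(y<370);print("blade side",rect(W[m]))
f=grab_frame("scene");W,ok=cloud(f);x,y,z=np.moveaxis(W,2,0)
m=ok&(z>98)&(z<130)&(x>515)&(x<690)&(y>310)&(y<370);print("blade scene",rect(W[m]))
E
```

```text
t 19.13 p [602.1 337.9 201.9] yaw 8.98 tilt [-0.07 -0.02] F [-0.17  0.41 -2.63] T [ 0.01  0.   -0.  ] gap 30.5 gf 80.6
delta [-0.3 -0.8 88.9] spin -0.002
blade side (array([599. , 339.5]), array([150.8,   6.9]), 10.5)
blade scene (array([598.9, 334. ]), array([152.3,  10.5]), 9.1)
```

Emit:
step_arm:
  increments:
    - {"delta_pos": [0,0,8],"spin": 0,"jaw": 1}
    - {"delta_pos": [0,0,22],"spin": 0,"jaw": 1}
    - {"delta_pos": [0,0,38],"spin": 0,"jaw": 1}
    - {"delta_pos": [0,0,54],"spin": 0,"jaw": 1}
    - {"delta_pos": [0,0,68],"spin": 0,"jaw": 1}
    - {"delta_pos": [0,0,78],"spin": 0,"jaw": 1}
    - {"delta_pos": [0,0,83],"spin": 0,"jaw": 1}
    - {"delta_pos": [0,0,84],"spin": 0,"jaw": 1}

```text
t: 19.9
eef_pos: [602.0, 337.9, 117.7]
tcp_rot: [0.997, 0.078, -0.001, 0.0]
force: [0.2, 0.2, -2.6]
finger_gap: 30.9
gripper_force: 80.6
```

```bash
python3 go.py 601.6 338.6 113 9.1
```

```text
t 19.9 p [602.  337.9 117.7] yaw 8.98 tilt [-0.08 -0.03] F [ 0.21  0.22 -2.64] T [ 0.03  0.01 -0.02] gap 30.9 gf 80.6
delta [-0.3 -0.7  4.7] spin -0.002
```

Emit:
step_arm:
  increments:
    - {"delta_pos": [0,0,1],"spin": 0,"jaw": 1}
    - {"delta_pos": [0,0,2],"spin": 0,"jaw": 1}
    - {"delta_pos": [0,0,3],"spin": 0,"jaw": 1}
    - {"delta_pos": [0,0,4],"spin": 0,"jaw": 1}
    - {"delta_pos": [0,0,5],"spin": 0,"jaw": 1}
    - {"delta_pos": [0,0,5],"spin": 0,"jaw": 1}
    - {"delta_pos": [0,0,5],"spin": 0,"jaw": 1}
    - {"delta_pos": [0,0,5],"spin": 0,"jaw": 1}

```text
t: 20.57
eef_pos: [602.3, 338.0, 113.9]
tcp_rot: [0.997, 0.078, 0.0, -0.0]
force: [-0.1, 0.3, -1.8]
finger_gap: 31.1
gripper_force: 80.6
```

```bash
python3 go.py 601.6 338.6 113 9.1
```

```text
t 20.57 p [602.3 338.  113.9] yaw 8.98 tilt [0.01 0.  ] F [-0.11  0.3  -1.76] T [ 0.04 -0.01 -0.03] gap 31.1 gf 80.6
delta [-0.7 -0.7  0.9] spin -0.002
```

Emit:
step_arm:
  increments:
    - {"delta_pos": [0,0,0.5],"spin": 0,"jaw": 1}
    - {"delta_pos": [0,0,1],"spin": 0,"jaw": 1}
    - {"delta_pos": [0,0,1.5],"spin": 0,"jaw": 1}
    - {"delta_pos": [0,0,1.5],"spin": 0,"jaw": 1}
    - {"delta_pos": [0,0,1.5],"spin": 0,"jaw": 1}
    - {"delta_pos": [0,0,1.5],"spin": 0,"jaw": 1}
    - {"delta_pos": [0,0,1.5],"spin": 0,"jaw": 1}
    - {"delta_pos": [0,0,1.5],"spin": 0,"jaw": 1}

```text
t: 21.23
eef_pos: [602.3, 338.0, 112.7]
tcp_rot: [0.997, 0.078, 0.0, -0.0]
force: [-2.4, -1.8, 5.8]
finger_gap: 30.7
gripper_force: 81.4
```

```bash
python3 go.py 601.6 338.6 113 9.1
```

```text
t 21.23 p [602.3 338.  112.7] yaw 8.99 tilt [0.02 0.  ] F [-2.43 -1.77  5.81] T [-0.25  0.39 -0.02] gap 30.7 gf 81.4
delta [-0.6 -0.7 -0.3] spin -0.002
```

Seated at the original height. Now I'll release.

Emit:
step_arm:
  increments:
    - {"delta_pos": [0,0,-0.5],"spin": 0,"jaw": 0.8}
    - {"delta_pos": [0,0,-0.5],"spin": 0,"jaw": 0.5}
    - {"delta_pos": [0,0,-0.5],"spin": 0,"jaw": 0.2}
    - {"delta_pos": [0,0,-0.5],"spin": 0,"jaw": 0}
    - {"delta_pos": [0,0,-0.5],"spin": 0,"jaw": 0}
    - {"delta_pos": [0,0,-0.5],"spin": 0,"jaw": 0}
    - {"delta_pos": [0,0,-0.5],"spin": 0,"jaw": 0}
    - {"delta_pos": [0,0,-0.5],"spin": 0,"jaw": 0}

```text
t: 21.9
eef_pos: [602.3, 338.0, 112.7]
tcp_rot: [0.997, 0.078, 0.0, -0.0]
force: [-0.5, 0.1, 0.3]
finger_gap: 85.4
gripper_force: 0.0
```

```bash
python3 go.py
```

```text
t 21.9 p [602.3 338.  112.7] yaw 8.98 tilt [0. 0.] F [-0.5   0.11  0.27] T [-0.03 -0.04  0.02] gap 85.4 gf 0.0
```

Emit:
step_arm:
  increments:
    - {"delta_pos": [0,0,-8],"spin": 0,"jaw": 0}
    - {"delta_pos": [0,0,-25],"spin": 0,"jaw": 0}
    - {"delta_pos": [0,0,-50],"spin": 0,"jaw": 0}
    - {"delta_pos": [0,0,-80],"spin": 0,"jaw": 0}
    - {"delta_pos": [0,0,-110],"spin": 0,"jaw": 0}
    - {"delta_pos": [0,0,-135],"spin": 0,"jaw": 0}
    - {"delta_pos": [0,0,-145],"spin": 0,"jaw": 0}
    - {"delta_pos": [0,0,-145],"spin": 0,"jaw": 0}

```text
t: 22.57
eef_pos: [602.8, 338.3, 260.8]
tcp_rot: [0.997, 0.078, 0.002, -0.001]
force: [-0.1, -0.2, -0.8]
finger_gap: 85.2
gripper_force: 0.0
```

```bash
python3 chk.py; python3 - <<'E'
from h import *
from bench import *
f=grab_frame("side");W,ok=cloud(f)
cv2.imwrite("pics/s8.png",f["img"])
x,y,z=np.moveaxis(W,2,0);m=ok&orange(f)&(x>500)&(x<720)&(y>280)&(z>60)&(z<130);P=W[m]
T=P[P[:,2]>np.percentile(P[:,2],95)-6];print("handle",np.percentile(P[:,2],[2,98]).round(1),rect(T))
E
```

```text
side on slab 530 [116.  62. 115.] [ 62.  77. 108.]
scene on slab 310 [125.  51. 116.] [ 56.  77. 123.]
scene tray 56 [-117. -232.   38.] [ 46.  64. 104.]
scene tray 74 [  -7. -209.   39.] [38. 50. 71.]
handle [ 95.  120.6] (array([598.8, 338.9]), array([127.3,  31.8]), 9.2)
```

View pics/s8.png

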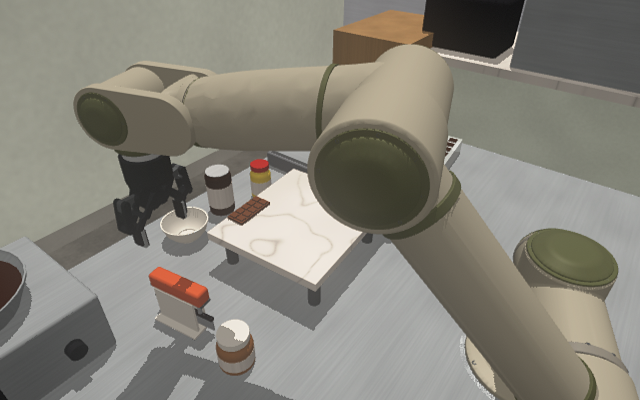

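The scraper hangs in its rack at (180,287), in its original pose to within a millimetre. The slab holds only the bar, the jar hasn't moved, and the gripper is clear.

```bash
python3 -c "
from bench import *
print(close_job())"
```

```text
the job is handed in; nothing more can be done
None
```

All four chocolate pieces are in the scrap tray, the scraper is back in its rack within about 1 mm of where it hung, and the job was handed in at about 23 s; no verdict was returned.

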